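Set and lock the embossing-die selector

TASK

Push the protruding tab of the die selector sideways with the fingers until the pointer's tip stands over the middle of the plaque marked with the cross. Then push the black mushroom lock plunger fully down. Only push, never pinch the tab, and leave the bottles, tools and other loose things around where they are.

Things in the scene. Friction and masses are not known exactly. Their poses are not given: they have to be found in the camera images.
- base: round grey base of the selector, 290 mm across and 12 mm thick, fixed on a 3 mm green cutting mat; origin at the centre of its underside on the turret's axis (3 mm above the table), x towards the tab's middle position, z up. Four round plaques lie on it 50 and 100 degrees to either side of its x axis, in an order that changes; the lock plunger stands 112 mm from the axis on its -x side
- turret_axis (a point): point on the turret's vertical axis at the base's top face, 15 mm above the table. The steel turret above it is 100 mm across and reaches 26 mm above this point (brass dies and hub on it to 40 mm)
- turret (a joint): angle of the turret in rad: 0 when tab and pointer lie along the base's x axis, growing counter-clockwise seen from above; stops at -2.05 and 2.05; starts between -0.3 and 0.3. Turns stiffly (0.15 N m, about 2 N at the tab), has no clicks and stays where it is left
- tab_mid (a point): middle of the tab's top edge, 78 mm from the axis and 50 mm above the table. The tab is a dark upright steel plate that sticks out radially from the turret, from 48 to 92 mm from the axis, 14 mm thick, its lower edge 20 mm and its top edge 50 mm above the table; push its broad sides, sideways, along a circle about the axis. It turns with the turret
- tab_left: the half of the tab (44 x 7 x 30 mm) on its counter-clockwise side; origin at its centre, 70 mm from the axis, x radially outward, y counter-clockwise, z up. Fingers on both halves at once count as pinching the tab
- tab_right: the half of the tab (44 x 7 x 30 mm) on its clockwise side; origin at its centre, 70 mm from the axis, x radially outward
- pointer_tip (a point): tip of the thin dark pointer rod (6 mm thick, 25 mm above the table) that continues the tab outward to 115 mm from the axis, the radius of the plaques' centres
- plaque_cross: the plaque marked with a black cross of two 30 x 8 mm bars at right angles (the plaques lie turned any way round) (round white plaque 40 mm across and 4 mm thick lying fixed on the round base, its top 16 mm above the base's underside; origin at the centre of its underside, centre 115 mm from the turret's axis)
- plaque_bar: the plaque marked with a single black bar 30 mm by 8 mm (round white plaque 40 mm across and 4 mm thick lying fixed on the round base, its top 16 mm above the base's underside; origin at the centre of its underside, centre 115 mm from the turret's axis)
- plaque_disc: the plaque marked with one black spot 22 mm across (round white plaque 40 mm across and 4 mm thick lying fixed on the round base, its top 16 mm above the base's underside; origin at the centre of its underside, centre 115 mm from the turret's axis)
- plaque_dots: the plaque marked with two black dots 9 mm across (round white plaque 40 mm across and 4 mm thick lying fixed on the round base, its top 16 mm above the base's underside; origin at the centre of its underside, centre 115 mm from the turret's axis)
- plunger (a joint): how far the lock plunger is pushed down, in m: 0 up (start), 0.014 fully down. It slides with about 4 N of friction, has no spring, and stays where it is left
- plunger_top (a point): centre of the top of the lock plunger, a black mushroom button 34 mm across on a dark round housing (40 mm across, its top 49 mm above the table); 77 mm above the table when up, 63 mm when fully down
- bottle_a: closed red dye bottle, 40 mm across, 75 mm high, standing; origin at the centre of its underside
- bottle_b: closed black dye bottle, 40 mm across, 75 mm high, standing; origin at the centre of its underside
- cork: cork block 160 x 90 x 38 mm; origin at the centre of its underside, x along its length
- awl_a: lying awl with wooden handle, 150 mm long, 28 mm thick; origin below its middle, x towards its point
- awl_b: lying edge tool with wooden handle, 150 mm long, 28 mm thick; origin below its middle, x towards its point
- maul: standing maul, 76 mm across, 204 mm high, white head down, wooden handle up; origin at the centre of its underside
- stamp: small brass and steel stamp standing on the base, 18 mm across, 32 mm high; origin at the centre of its underside
- cap: white bottle cap lying on the base, 26 mm across, 12 mm high; origin at the centre of its underside

How it is judged:
On the way, in this order (a step that is already met when the one before it is completed fails the run):
1. the pointer's tip is over the middle of the cross plaque, at rest (horizontal distance between pointer_tip and plaque_cross below 0.012 m and velocity of joint turret between -0.05 and 0.05 rad/s), for 0.2 s.
2. the lock plunger is fully down (horizontal distance between pointer_tip and plaque_cross below 0.012 m and value of joint plunger above 0.0115 m), for 0.2 s.
At the end, for the whole second after the job is handed in: The pointer's tip is within 12 mm, seen from above, of the cross plaque's centre, the turret is at rest and the lock plunger is at least 11.5 mm of its 14 mm down (all of step 2 and velocity of joint turret between -0.05 and 0.05 rad/s); the robot touches nothing.
It fails at once if the tab is pinched (fingers press on both its halves at once) (contact force between the fingers and tab_left above 0.5 N and contact force between the fingers and tab_right above 0.5 N).
It fails at once if the plunger is pushed down before the pointer is at the cross (value of joint plunger above 0.0115 m and not (horizontal distance between pointer_tip and plaque_cross below 0.012 m)).
It fails at once if a loose thing is lifted, carried or shoved more than 25 mm (distance of any of bottle_a, bottle_b, cork, awl_a, awl_b, maul, stamp, cap from where it was at the start of the episode above 0.025 m).
It fails at once if an upright thing is tipped over (angle between any of bottle_a, bottle_b, maul, stamp's own z axis and vertical above 0.5 rad).
It also fails if it takes over 48 s, if anything falls off the work surface, if the arm or the gripper's body presses on something with over 40 N, if the wrist force passes 120 N, or if a joint passes its speed limit or range.

ROBOT

A 6-joint arm with a two-finger parallel gripper is mounted at the origin on the work surface. World frame = base frame: x ahead of the robot, y to its left, z up, the work surface at z = 0. Lengths are in m, angles in rad, forces in N, time in s.
With the tool pointing down it reaches from about 0.25 to 0.775 m from the base axis. Payload 4 kg.
Tool frame: the origin (TCP) lies at the very end of the fingers, on their centre line; the grasp point (between the pads) lies 19 mm behind it; z points along the fingers, y is the line along which they close (so a half turn about z gives the same grasp; the last joint's range is limited). The gripper opens to 94 mm and grips with 3 to 60 N. Pads are 16 mm wide; open, the fingers measure 119 mm over their backs; the gripper's body (75 mm by 177 mm) begins 78 mm behind the grasp point.
Start: joints at [-1.271, 0.087, 1.371, -0, 1.684, -0.103], TCP at [0.216, -0.506, 0.206] pointing down, gripper open.
Joint ranges: [-3.1, 3.1], [-0.76, 2.03], [0.27, 2.55], [-1.08, 4.22], [0.17, 2.65], [-2.57, 2.57]. Speed limits (rad/s): [2.79, 2.79, 3.14, 3.14, 3.14, 3.14].

INTERFACE

Orientations are given as [roll, pitch, yaw] about the fixed x, y, z axes, in that order (R = Rz(yaw) Ry(pitch) Rx(roll)).
In Python, from bench import robot gives the robot as it stands. The module is installed in compiled form; this text tells all that it offers.
- The arm moves only by the tool move_arm, never from a script. Its argument "deltas" is one flat list of numbers, 7 for each row, row after row: the turn, a rotation vector about the tool's x, y, z in rad, then the shift along the tool's x, y, z in cm, then the closure, from -1 (fully open) to 1 (shut). A call has 1 to 8 rows; each row is the pose to reach, as a shift and turn from the pose commanded when the call began, along the tool's axes at that moment; what a row does not reach only later rows make up. A row lasts 1/10 s, in which the tool goes at most 50 mm and 8.59 degrees, less where a joint would pass 70% of its speed; a pose out of reach is approached as far as the arm can. A call with a gripper value outside its range is refused whole. The fingers move at their own pace and stop on an object; the grip force is fixed at half the most. Time passes only in rows, so rows that repeat a pose let the fingers close. It gives the time, the measured TCP pose, the force, the opening and the grip force at its end, in the units of the state.
- robot.get_obs(): the state, without advancing time (a new reading comes with each control period).
- robot.snapshot(name): name is "scene" or "top"; returns a dict with "image" (384x512x3 uint8, red, green, blue), "depth" (384x512 float32, m along the optical axis (not along the pixel's ray), 0 where there is no reading), "fov_y" (degrees; the focal length in pixels is half the picture's height over the tangent of half this angle, whatever the lens; pixels are square), "cx", "cy" (the principal point, pixels), "origin" and "orientation" of the camera in the world. Camera axes: x right, y up, looking along -z (the intrinsics and any distortion apply to the point x, -y, -z); pixel columns grow to the right and rows downward; lengths in m; the calibration is good to about 2 mm. A picture is of the moment at which its call begins.
- robot.close_job(): hands the job in; it is judged then, once.
The state is a dict: "time": time; "joint_positions": joint angles; "qvel": joint speeds; "joint_torque": joint torques, N m; "tool_pos": TCP position; "ee_rot": TCP orientation; "wrist_force": force on the tool from outside, world axes, zero at the start; "wrist_torque": the same for the moment, N m; "width": finger opening in m; "finger_force": force on a finger pad.
Only numpy, scipy, OpenCV 4.12 (cv2) and the standard library are available. Lean on these libraries where they do the work, as an engineer would, in place of code of your own. Each camera call takes 0.05 s, during which the arm holds its last target. There are 200 camera calls.

## Working session

There is one attempt and no reset: what is moved stays moved. The work goes in short steps, Python scripts to look and compute and a tool call to move; the robot and the scene stay as the last step left them, time stands still between calls to the robot, and variables do not carry over. Pictures are saved under pics/ and viewed, at most 10 in all, crops included, and the job is handed in when it is done.

Besides the shell and the picture viewer there is one more tool, called as name(argument=value, ...) on one line, values as JSON. move_arm: Moves the arm, as the interface text tells. Its arguments: {"type":"object","properties":{"deltas":{"type":"array","items":{"type":"number"}}},"required":["deltas"]}

```bash
mkdir -p pics; cat > h.py <<'E'
import numpy as np, cv2
from bench import robot
from scipy.spatial.transform import Rotation as R
def cam(n):
    s=robot.snapshot(n); s['f']=s['image'].shape[0]/2/np.tan(np.radians(s['fov_y'])/2)
    o=np.array(s['orientation']); s['R']=o if o.shape==(3,3) else (R.from_euler('xyz',o) if o.size==3 else R.from_quat(o)).as_matrix()
    return s
def ray(s,u,v,z):
    d=s['R']@np.array([(u-s['cx'])/s['f'],-(v-s['cy'])/s['f'],-1]); o=np.array(s['origin'])
    return o+d*(z-o[2])/d[2]
def px(s,p):
    q=s['R'].T@(np.array(p)-s['origin']); return s['cx']+s['f']*q[0]/-q[2], s['cy']-s['f']*q[1]/-q[2]
E
python3 - <<'E'
from h import *
for n in('top','scene'):
    s=cam(n); print(n,{k:v for k,v in s.items() if k not in('image','depth')})
    cv2.imwrite(f'pics/{n}0.png',cv2.resize(s['image'][:,:,::-1],(800,600),interpolation=cv2.INTER_CUBIC))
print(robot.get_obs())
E
```

```text
top {'fov_y': 49.149582227718376, 'cx': 254.17233336955917, 'cy': 193.83290964703903, 'origin': array([0.30904733, 0.01448523, 1.37737817]), 'orientation': array([ 0.21526533, -0.00463416, -1.57716106]), 'f': np.float64(419.85232378419784), 'R': array([[-0.00636462,  0.97690627, -0.2135735 ],
       [-0.99996901, -0.00522793,  0.00588663],
       [ 0.00463414,  0.21360435,  0.97690926]])}
scene {'fov_y': 48.96943046098042, 'cx': 262.09752198724624, 'cy': 196.4104764894097, 'origin': array([1.12611064, 0.56359019, 0.81621377]), 'orientation': array([0.83253122, 0.01912304, 2.35043642]), 'f': np.float64(421.60356321745206), 'R': array([[-0.70289497, -0.48856224,  0.51695802],
       [ 0.71103658, -0.46308065,  0.52913448],
       [-0.01912187,  0.73950203,  0.67288268]])}
{'time': 0.1, 'joint_positions': array([-1.27107906e+00,  8.78673871e-02,  1.37206645e+00, -1.63672528e-05,
        1.68359138e+00, -1.03084357e-01]), 'qvel': array([-1.83505197e-05, -1.18479915e-03, -3.83397551e-03,  7.58686526e-04,
        5.92681900e-04,  6.22221874e-04]), 'joint_torque': array([ 2.17317625e-03, -3.41251302e+01, -3.03300941e+01,  7.20569585e-02,
        3.03614361e-02, -9.17150123e-05]), 'tool_pos': array([ 0.21545409, -0.50552008,  0.20444731]), 'ee_rot': array([-3.13966868e+00, -1.82683650e-04,  4.02799626e-01]), 'wrist_force': array([ 0.54832363,  0.78849632, -0.0233349 ]), 'wrist_torque': array([ 0.00989184, -0.01723863, -0.01578989]), 'finger_force': 0.0, 'width': 0.09359006201800274}
```

View pics/top0.png

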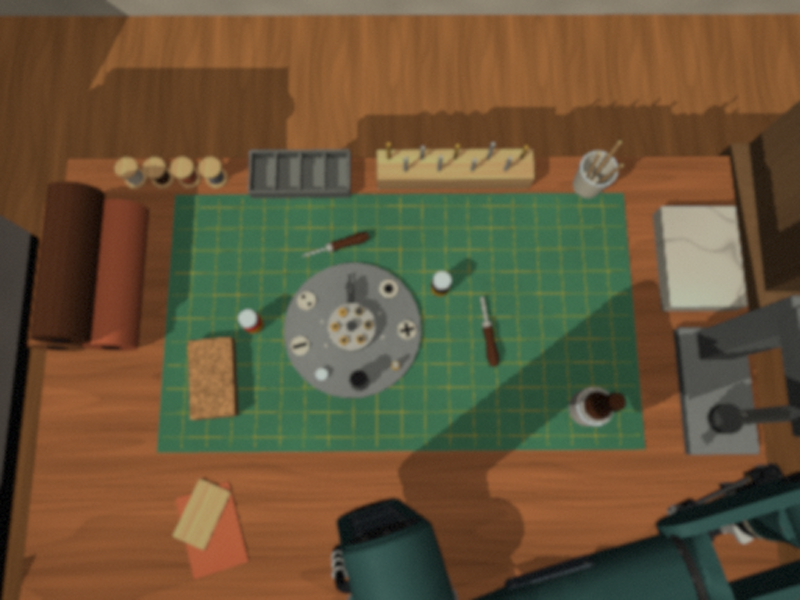

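View pics/scene0.png

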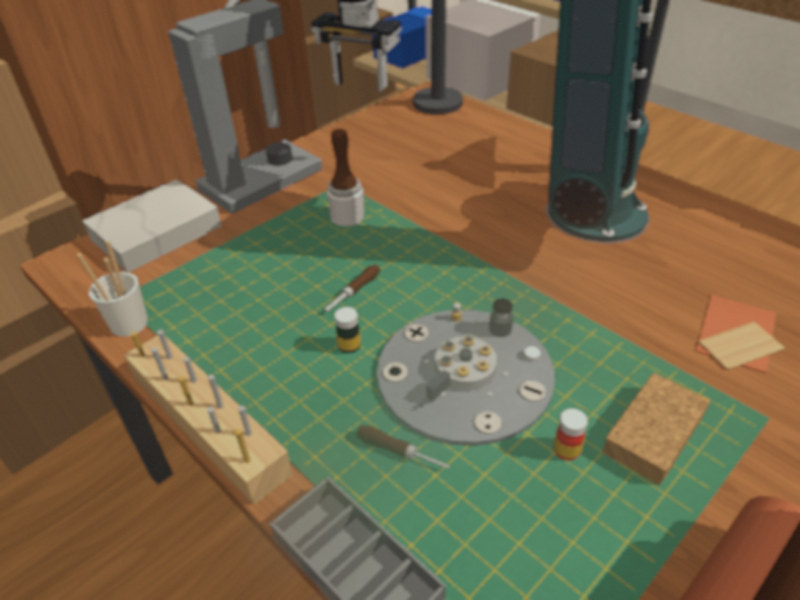

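The top view shows the cross plaque at (406,329), the tab at about (351,288), the plunger at (359,379), the stamp at (396,366), the cap at (322,374) and the dark bottle at (442,282). The cross lies clockwise from the tab. Next I measure positions.

```bash
cat > m.py <<'E'
from h import *
s=cam('top'); im=s['image']; g=cv2.cvtColor(im,cv2.COLOR_RGB2GRAY)
hsv=cv2.cvtColor(im,cv2.COLOR_RGB2HSV)
import sys
pts=[]
for (u,v) in [(406,329),(388,288),(306,300),(300,345)]:
    u,v=u*.64,v*.64
    r=10; U,V=int(u),int(v); w=(g[V-r:V+r+1,U-r:U+r+1]>g[V-r:V+r+1,U-r:U+r+1].max()*.72).astype(np.uint8)
    c=max(cv2.findContours(w,0,2)[0],key=cv2.contourArea); (a,b),rr=cv2.minEnclosingCircle(cv2.convexHull(c))
    M=cv2.moments(cv2.convexHull(c)); a,b=M['m10']/M['m00'],M['m01']/M['m00']
    p=ray(s,U-r+a,V-r+b,.019); pts.append(p[:2]); print('plaque',p.round(4),rr)
pts=np.array(pts)
# angles known: disc/cross/.. at ordering (right side -> negative): fit centre & yaw
ang=np.radians([-100,-50,50,100]); L=.115*np.c_[np.cos(ang),np.sin(ang)]
a=L-L.mean(0); b=pts-pts.mean(0)
yaw=np.arctan2((a[:,0]*b[:,1]-a[:,1]*b[:,0]).sum(),(a*b).sum())
Q=np.array([[np.cos(yaw),-np.sin(yaw)],[np.sin(yaw),np.cos(yaw)]])
c=pts.mean(0)-Q@L.mean(0)
print('centre',c,'yaw',yaw,'res',(c+L@Q.T-pts).round(4).tolist())
tip=c+Q@L[0]; print('cross fit',tip,'plunger',c+Q@[-.112,0])
for n,u,v,z in [('tabtop',351,282,.05),('plungertop',359,379,.077),('stamp',393,364,.04),('cap',322,374,.027),('botA',248,320,.075),('botB',442,282,.075)]:
    print(n,ray(s,u*.64,v*.64,z).round(4))
u,v=px(s,[*c,.03]); u,v=int(u),int(v)
cv2.imwrite('pics/'+sys.argv[1],cv2.resize(im[v-55:v+55,u-70:u+70,::-1],None,fx=5.5,fy=5.4,interpolation=cv2.INTER_CUBIC)); print('crop origin',u-70,v-55)
E
python3 m.py c1.png
```

```text
plaque [ 0.5476 -0.0103  0.019 ] 8.139510154724121
plaque [0.6382 0.0269 0.019 ] 7.29250431060791
plaque [0.612  0.2015 0.019 ] 6.842144966125488
plaque [0.5181 0.2118 0.019 ] 8.677499771118164
centre [0.55226695 0.10370395] yaw 0.1396680436148109 res [[0.0007, -0.0009], [-0.0005, -0.0001], [0.0012, -0.0003], [-0.0014, 0.0013]]
cross fit [ 0.5482583  -0.01122617] plunger [0.44135758 0.08811193]
tabtop [0.6443 0.1024 0.05  ]
plungertop [0.4396 0.0831 0.077 ]
stamp [0.4735 0.0157 0.04  ]
cap [0.4553 0.1619 0.027 ]
botA [0.56   0.3079 0.075 ]
botB [ 0.637  -0.0855  0.075 ]
crop origin 154 154
```

View pics/c1.png

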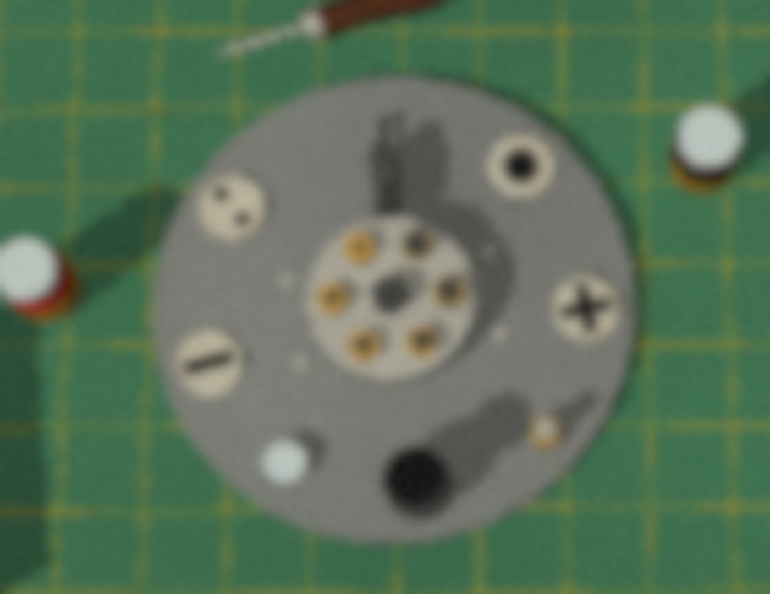

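The plaque fit is consistent to about 1 mm. Axis is at (0.552, 0.104), base yaw 0.14 and the cross at (0.548, -0.011). The tab points along world +x, crop (388,165). I'll push it clockwise from its +y side with the fingers closed.

```bash
cat > d.py <<'E'
from h import *
import sys
# usage: d.py x y z yaw  -> delta in tool axes (assumes commanded ~ measured)
t=np.array(eval(sys.argv[1])); o=robot.get_obs()
A=R.from_euler('xyz',o['ee_rot']); p=o['tool_pos']
for x,y,z,w in np.atleast_2d(t):
    B=R.from_euler('xyz',[np.pi,0,w])
    print((A.inv()*B).as_rotvec().round(3),(100*A.inv().apply([x,y,z]-p)).round(2))
E
python3 d.py '[[0.216,-0.506,0.30,1.57],[0.628,0.136,0.30,1.57]]'
```

```text
[-1.000e-03 -1.000e-03 -1.167e+00] [ 0.04  0.04 -9.54]
[-1.000e-03 -1.000e-03 -1.167e+00] [ 63.11 -42.87  -9.46]
```

move_arm(deltas=[0,0,0,0,0,-5,1,0,0,0,0,0,-10,1,0,0,0,0,0,-10,1])

```text
time: 0.45
tool_pos: [0.2163, -0.508, 0.3137]
ee_rot: [3.128, 0.001, 0.403]
wrist_force: [-0.3, -0.7, 1.5]
width: 0.0736
finger_force: 0.0
```

move_arm(deltas=[0,0,-0.08,4,-2.7,0,1,0,0,-0.16,8,-5.4,0,1,0,0,-0.24,12,-8.1,0,1,0,0,-0.32,16,-10.8,0,1,0,0,-0.4,20,-13.5,0,1,0,0,-0.48,24,-16.2,0,1,0,0,-0.56,28,-19,0,1,0,0,-0.6,32,-21.5,0,1])

```text
time: 1.25
tool_pos: [0.4262, -0.1807, 0.3052]
ee_rot: [3.141, 0.0, 1.005]
wrist_force: [0.8, -0.1, 0.0]
width: 0.0092
finger_force: 0.0
```

```bash
python3 d.py '[[0.628,0.136,0.30,1.57]]'
```

```text
[ 0.     0.    -0.565] [37.56  0.06  0.52]
```

move_arm(deltas=[0,0,-0.08,5,0,0,1,0,0,-0.16,10,0,0,1,0,0,-0.24,15,0,0,1,0,0,-0.32,20,0,2,1,0,0,-0.4,25,0,4,1,0,0,-0.48,30,0,6,1,0,0,-0.565,35,0,8,1,0,0,-0.565,37.6,0,10,1])

```text
time: 2.05
tool_pos: [0.6291, 0.1365, 0.2049]
ee_rot: [3.14, -0.0, 1.57]
wrist_force: [-0.3, -1.2, 0.5]
width: 0.0002
finger_force: 0.0
```

```bash
python3 - <<'E'
from h import *
s=cam('scene');u,v=map(int,px(s,[.58,.1,.06]));print(u,v)
cv2.imwrite('pics/s2.png',cv2.resize(s['image'][v-75:v+75,u-100:u+100,::-1],(800,600),interpolation=cv2.INTER_CUBIC))
E
python3 d.py '[[0.628,0.136,0.10,1.57],[0.628,0.136,0.03,1.57]]'
```

```text
290 228
[-0.008 -0.003  0.004] [-0.58  0.01  9.67]
[-0.008 -0.003  0.004] [-0.6   0.07 16.67]
```

View pics/s2.png

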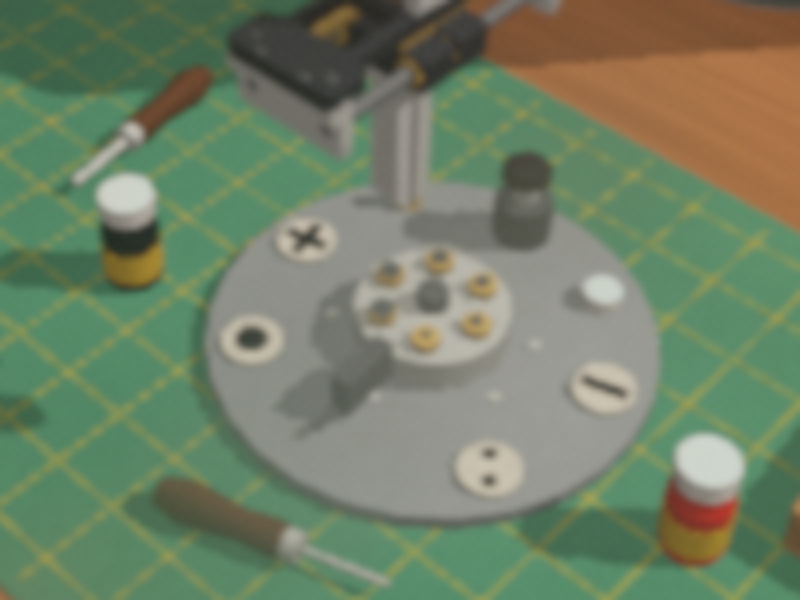

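The closed fingers hang above the free area on the tab's +y side. The tab at crop (365,380) is clear of them, so I descend.

move_arm(deltas=[0,0,0,0,0,0,1,0,0,0,0,0,3,1,0,0,0,0,0,7,1,0,0,0,0,0,11,1,0,0,0,0,0,14,1,0,0,0,0,0,16,1,0,0,0,0,0,17.3,1,0,0,0,0,0,17.3,1])

```text
time: 2.9
tool_pos: [0.6268, 0.133, 0.0312]
ee_rot: [-3.139, 0.001, 1.567]
wrist_force: [-0.2, 0.8, -0.8]
width: 0.0006
finger_force: 0.0
```

```bash
cat > arc.py <<'E'
# circular path about axis: finger centre at r=.076, 15 mm behind tab centreline (CCW side); tab world angles in deg
from h import *
import sys
c=np.array([.5523,.1037]); o=robot.get_obs(); A=R.from_euler('xyz',o['ee_rot']); p=o['tool_pos']; print(p.round(4),o['ee_rot'].round(3))
for a in eval(sys.argv[1]):
    t=np.radians(a); e=np.array([np.cos(t),np.sin(t)]); n=np.array([-e[1],e[0]])
    q=c+.076*e+.015*n; B=R.from_euler('xyz',[np.pi,0,t+np.pi/2])
    print(a,q.round(4),(A.inv()*B).as_rotvec().round(3)[2],(100*A.inv().apply([*q,.031]-p)).round(2))
E
python3 arc.py '[5,0,-5,-10,-15,-20,-25,-30]'
```

```text
[0.6268 0.133  0.0312] [-3.139e+00  1.000e-03  1.567e+00]
5 [0.6267 0.1253] -0.091 [-0.78 -0.01  0.02]
0 [0.6283 0.1187] -0.004 [-1.43  0.16  0.02]
-5 [0.6293 0.112 ] 0.083 [-2.1   0.26  0.02]
-10 [0.6298 0.1053] 0.17 [-2.77  0.31  0.02]
-15 [0.6296 0.0985] 0.258 [-3.45  0.29  0.03]
-20 [0.6288 0.0918] 0.345 [-4.12  0.22  0.03]
-25 [0.6275 0.0852] 0.432 [-4.78  0.09  0.03]
-30 [0.6256 0.0787] 0.519 [-5.43 -0.1   0.03]
```

move_arm(deltas=[0,0,0,-0.8,0.1,0,1,0,0,0,-1.4,0.15,0,1,0,0,0.08,-2.1,0.25,0,1,0,0,0.17,-2.8,0.3,0,1,0,0,0.26,-3.45,0.3,0,1,0,0,0.34,-4.1,0.2,0,1,0,0,0.43,-4.8,0.1,0,1,0,0,0.52,-5.4,-0.1,0,1])

```text
time: 3.7
tool_pos: [0.6292, 0.0798, 0.0349]
ee_rot: [3.137, -0.004, 1.044]
wrist_force: [2.3, 1.6, -0.5]
width: 0.0003
finger_force: 1.1
```

```bash
python3 arc.py '[-30,-35,-40,-45,-50,-55,-60,-65,-68]'
```

```text
[0.6292 0.0798 0.0349] [ 3.137 -0.004  1.044]
-30 [0.6256 0.0787] -0.003 [-0.28 -0.26  0.38]
-35 [0.6232 0.0724] 0.084 [-0.94 -0.16  0.38]
-40 [0.6202 0.0663] 0.171 [-1.62 -0.11  0.38]
-45 [0.6166 0.0606] 0.258 [-2.29 -0.12  0.38]
-50 [0.6126 0.0551] 0.346 [-2.97 -0.2   0.37]
-55 [0.6082 0.05  ] 0.433 [-3.63 -0.33  0.37]
-60 [0.6033 0.0454] 0.52 [-4.28 -0.51  0.37]
-65 [0.598  0.0412] 0.607 [-4.91 -0.76  0.36]
-68 [0.5947 0.0389] 0.66 [-5.28 -0.93  0.36]
```

move_arm(deltas=[0,0,0.09,-0.65,0.1,0,1,0,0,0.17,-1.35,0.15,0,1,0,0,0.26,-2.0,0.15,0,1,0,0,0.35,-2.7,0.05,0,1,0,0,0.43,-3.35,-0.1,0,1,0,0,0.52,-4.0,-0.25,0,1,0,0,0.6,-4.6,-0.5,0,1,0,0,0.6,-4.6,-0.5,0,1])

```text
time: 4.5
tool_pos: [0.6008, 0.0416, 0.0347]
ee_rot: [3.139, -0.003, 0.447]
wrist_force: [0.7, -0.7, -0.1]
width: 0.0008
finger_force: 0.2
```

```bash
python3 arc.py '[-65,-68,-71,-74,-77,-80,-83,-86,-88,-90,-92]'; python3 m.py c3.png | tail -1
```

```text
[0.6008 0.0416 0.0347] [ 3.139e+00 -3.000e-03  4.470e-01]
-65 [0.598  0.0412] 0.01 [-0.27 -0.08  0.37]
-68 [0.5947 0.0389] 0.063 [-0.67 -0.02  0.37]
-71 [0.5912 0.0367] 0.115 [-1.07  0.03  0.37]
-74 [0.5877 0.0348] 0.168 [-1.48  0.05  0.36]
-77 [0.584 0.033] 0.22 [-1.88  0.05  0.36]
-80 [0.5803 0.0315] 0.272 [-2.29  0.03  0.36]
-83 [0.5765 0.0301] 0.325 [-2.69 -0.01  0.36]
-86 [0.5726 0.0289] 0.377 [-3.09 -0.08  0.36]
-88 [0.5699 0.0283] 0.412 [-3.36 -0.13  0.36]
-90 [0.5673 0.0277] 0.447 [-3.62 -0.19  0.36]
-92 [0.5646 0.0272] 0.482 [-3.88 -0.26  0.36]
crop origin 150 156
```

View pics/c3.png

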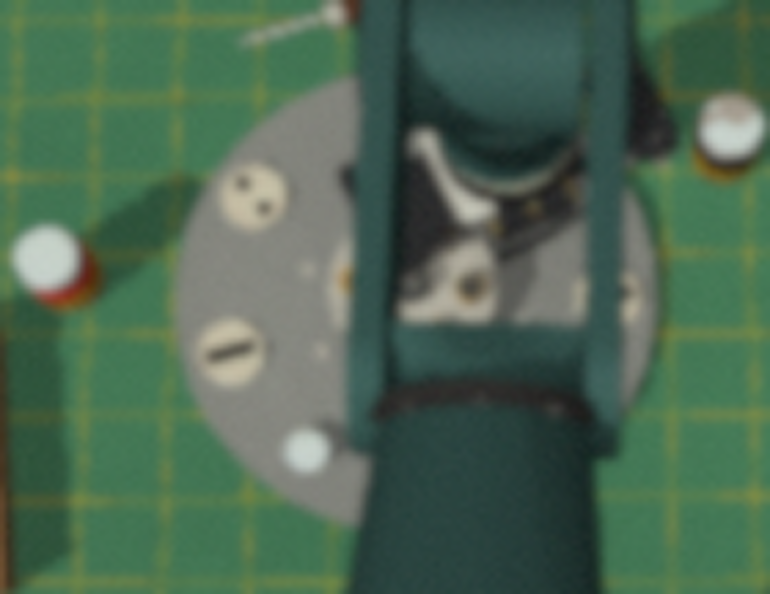

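The arm blocks the top view, so I'll push on slowly to about -86° and then use the scene camera.

move_arm(deltas=[0,0,0.06,-0.4,0.05,0,1,0,0,0.11,-0.8,0.1,0,1,0,0,0.16,-1.2,0.15,0,1,0,0,0.21,-1.6,0.15,0,1,0,0,0.26,-2.0,0.1,0,1,0,0,0.31,-2.4,0.1,0,1,0,0,0.36,-2.8,0,0,1,0,0,0.36,-2.8,0,0,1])

```text
time: 5.35
tool_pos: [0.5754, 0.0303, 0.0338]
ee_rot: [3.141, -0.003, 0.089]
wrist_force: [1.7, -0.6, 0.3]
width: 0.0007
finger_force: 0.8
```

```bash
python3 arc.py '[-84,-86,-88,-90,-92]'; cat > s.py <<'E'
from h import *
import sys
s=cam('scene'); u,v=map(int,px(s,[.56,.03,.02])); u0,v0=u-50,v-37
print('crop org',u0,v0,'x8; cross',((np.array(px(s,[.548,-.011,.019]))-[u0,v0])*8).round(), 'tip target z25', ((np.array(px(s,[.548,-.011,.025]))-[u0,v0])*8).round(),'tab top target',((np.array(px(s,[.5496,.0258,.05]))-[u0,v0])*8).round())
cv2.imwrite('pics/'+sys.argv[1],cv2.resize(s['image'][v0:v0+75,u0:u0+100,::-1],(800,600),interpolation=cv2.INTER_CUBIC))
E
python3 s.py s4.png
```

```text
[0.5754 0.0303 0.0338] [ 3.141e+00 -3.000e-03  8.900e-02]
-84 [0.5752 0.0297] -0.016 [-0.03  0.05  0.28]
-86 [0.5726 0.0289] 0.019 [-0.3   0.11  0.28]
-88 [0.5699 0.0283] 0.054 [-0.57  0.15  0.28]
-90 [0.5673 0.0277] 0.089 [-0.84  0.18  0.28]
-92 [0.5646 0.0272] 0.124 [-1.1   0.21  0.28]
crop org 224 184 x8; cross [343. 221.] tip target z25 [343. 208.] tab top target [420. 210.]
```

View pics/s4.png

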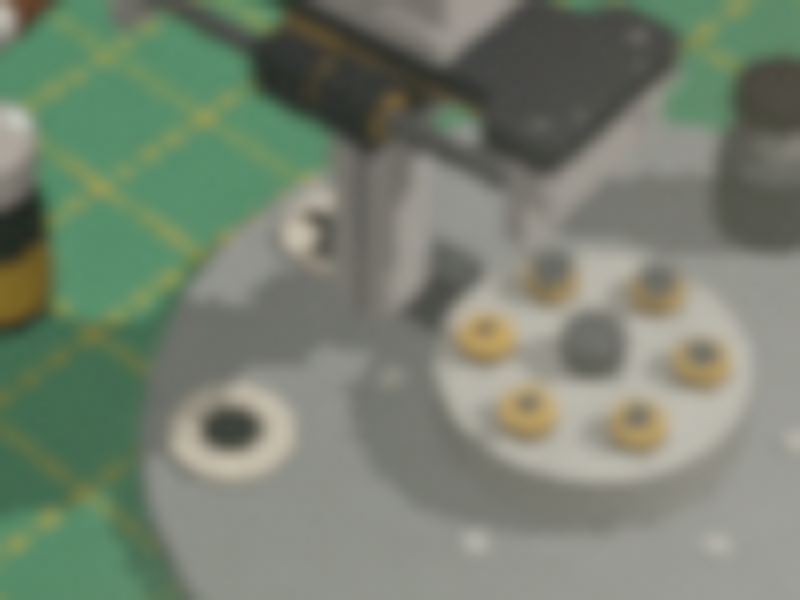

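The fingers hide the pointer. Their position implies the tab is at about -84°. I'll push 5° more, back off, lift clear and check from above.

move_arm(deltas=[0,0,0.04,-0.3,0.05,0,1,0,0,0.09,-0.65,0.1,0,1,0,0,0.09,-0.65,0.1,0,1,0,0,0.09,-0.65,0.1,0,1,0,0,0.09,1.0,0.1,0,1,0,0,0.09,2.2,0.1,0,1,0,0,0.09,2.2,0.1,0,1,0,0,0.09,2.2,0.1,-3,1])

```text
time: 6.2
tool_pos: [0.5914, 0.032, 0.0567]
ee_rot: [-3.141, 0.014, -0.001]
wrist_force: [-0.8, -0.5, 0.1]
width: 0.0006
finger_force: 0.0
```

move_arm(deltas=[0,0,0,0,0,-4,1,0,0,0,0,0,-8,1,0,0,0,-4,0,-12,1,0,0,0,-8,0,-12,1,0,0,0,-12,0,-12,1,0,0,0,-16,0,-12,1,0,0,0,-20,0,-12,1,0,0,0,-20,0,-12,1])

```text
time: 7.0
tool_pos: [0.3913, 0.0326, 0.1816]
ee_rot: [-3.141, 0.003, -0.001]
wrist_force: [0.3, -0.5, 0.1]
width: 0.0005
finger_force: 0.0
```

```bash
python3 s.py s5.png; python3 - <<'E'
from h import *
s=cam('top');u,v=map(int,px(s,[.55,.05,.02]));u0,v0=u-50,v-37
print('top org',u0,v0,'cross tip target',((np.array(px(s,[.5482,-.011,.025]))-[u0,v0])*8).round(),'axis z50',((np.array(px(s,[.5523,.1037,.05]))-[u0,v0])*8).round())
a=cv2.resize(s['image'][v0:v0+75,u0:u0+100,::-1],(800,600),interpolation=cv2.INTER_CUBIC); b=cv2.imread('pics/s5.png')
cv2.imwrite('pics/b5.png',cv2.vconcat([cv2.resize(a,(400,300)),cv2.resize(b,(400,300))]))
E
python3 d.py '[[.441,.085,.15,0.1],[.441,.085,.062,.1]]'
```

```text
crop org 224 184 x8; cross [343. 221.] tip target z25 [343. 208.] tab top target [420. 210.]
top org 190 173 cross tip target [557. 302.] axis z50 [272. 282.]
[-0.    -0.    -0.101] [ 4.56 -5.28  3.24]
[-0.    -0.    -0.101] [ 4.55 -5.28 12.04]
```

View pics/b5.png

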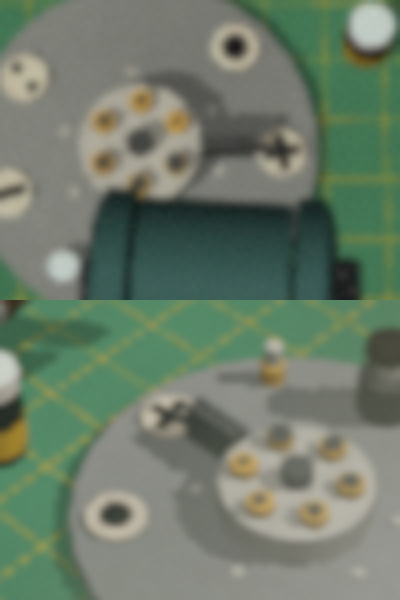

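The top pane shows the tab and pointer reaching the cross plaque at (280,150). In the bottom pane the tab points at the cross (165,412). I'll take one closer look with the target lines overlaid.

```bash
python3 - <<'E'
from h import *
s=cam('top');u,v=map(int,px(s,[.55,.02,.02]));u0,v0=u-32,v-24
a=cv2.resize(s['image'][v0:v0+48,u0:u0+64,::-1],(800,600),interpolation=cv2.INTER_CUBIC)
a=cv2.convertScaleAbs(a,alpha=1.6)
P=lambda p:tuple(int(round(k)) for k in (np.array(px(s,p))-[u0,v0]+.5)*12.5)
c=np.array([.5523,.1037])
for deg,col in((-92,(0,0,255)),(-86,(255,0,0))):
    e=np.array([np.cos(np.radians(deg)),np.sin(np.radians(deg))])
    cv2.line(a,P([*(c+.048*e),.05]),P([*(c+.092*e),.05]),col,1); cv2.line(a,P([*(c+.092*e),.025]),P([*(c+.115*e),.025]),col,1)
cv2.imwrite('pics/t6.png',a)
E
```

```text
(no output)
```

View pics/t6.png

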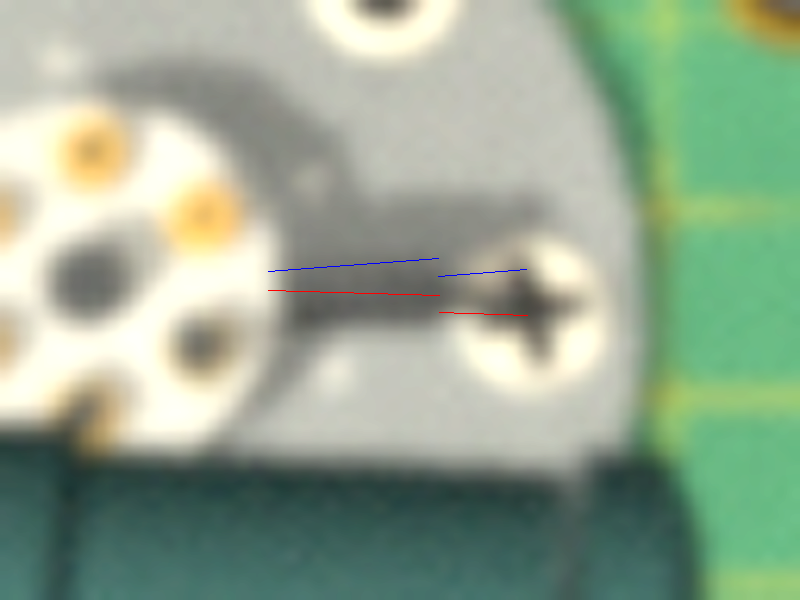

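The tab's dark body (rows 255–325, centre about 290) lies on the red target line, and the pointer ends on the cross centre at (533,306), about 2 mm off. That is well within tolerance, so the plunger comes next.

move_arm(deltas=[0,0,0,2,-2,0,1,0,0,0,4,-4,0,1,0,0,0,4.9,-5.4,0,1,0,0,0,4.9,-5.4,3,1,0,0,0,4.9,-5.4,6,1,0,0,0,4.9,-5.4,8,1,0,0,0,4.9,-5.4,9,1,0,0,0,4.9,-5.4,9.3,1])

```text
time: 7.95
tool_pos: [0.4452, 0.086, 0.0879]
ee_rot: [3.141, 0.003, -0.002]
wrist_force: [0.0, 0.1, 0.5]
width: 0.0004
finger_force: 0.0
```

```bash
python3 - <<'E'
from h import *
o=robot.get_obs(); print(o['tool_pos'],o['wrist_force'])
s=cam('scene'); u,v=map(int,px(s,[.44,.087,.08])); cv2.imwrite('pics/s7.png',cv2.resize(s['image'][v-38:v+37,u-50:u+50,::-1],(640,480),interpolation=cv2.INTER_CUBIC))
E
```

```text
[0.44523631 0.08597739 0.08789492] [0.04779195 0.08026406 0.51213983]
```

View pics/s7.png

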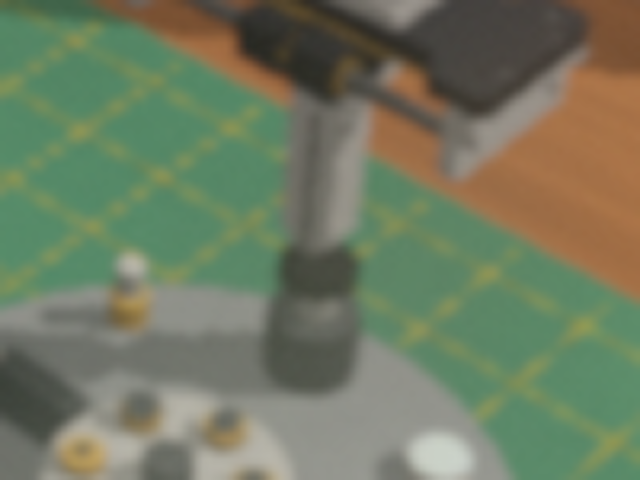

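The fingertips stand just above the black button, centred at (318,262). Now I press down.

move_arm(deltas=[0,0,0,-0.3,0,0.5,1,0,0,0,-0.3,0,1.0,1,0,0,0,-0.3,0,1.5,1,0,0,0,-0.3,0,2.0,1,0,0,0,-0.3,0,2.4,1,0,0,0,-0.3,0,2.7,1,0,0,0,-0.3,0,2.8,1,0,0,0,-0.3,0,2.8,1])

```text
time: 8.8
tool_pos: [0.4431, 0.086, 0.0631]
ee_rot: [3.142, -0.002, -0.002]
wrist_force: [-1.9, 0.3, 9.4]
width: 0.0002
finger_force: 4.9
```

move_arm(deltas=[0,0,0,0,0,0.2,1,0,0,0,0,0,0.4,1,0,0,0,0,0,0.4,1,0,0,0,0,0,0.4,1])

```text
time: 9.2
tool_pos: [0.4433, 0.0861, 0.0629]
ee_rot: [3.141, -0.003, -0.002]
wrist_force: [-10.6, -0.4, 27.7]
width: 0.0005
finger_force: 13.7
```

The stop is reached: z stays at 0.063 while the force rises to 28 N. I lift off.

move_arm(deltas=[0,0,0,0,0,-1,1,0,0,0,0,0,-3,1,0,0,0,0,0,-6,1,0,0,0,0,0,-10,1,0,0,0,-4,0,-14,1,0,0,0,-8,0,-14,1,0,0,0,-12,0,-14,1,0,0,0,-12,0,-14,1])

```text
time: 10.0
tool_pos: [0.3193, 0.0864, 0.1974]
ee_rot: [-3.141, -0.001, -0.001]
wrist_force: [0.3, -0.4, -0.3]
width: 0.0001
finger_force: 0.0
```

```bash
python3 - <<'E'
from h import *
s=cam('scene'); u,v=map(int,px(s,[.5,.05,.04])); cv2.imwrite('pics/s8.png',cv2.resize(s['image'][v-54:v+54,u-72:u+72,::-1],(800,600),interpolation=cv2.INTER_CUBIC))
E
```

```text
(no output)
```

View pics/s8.png

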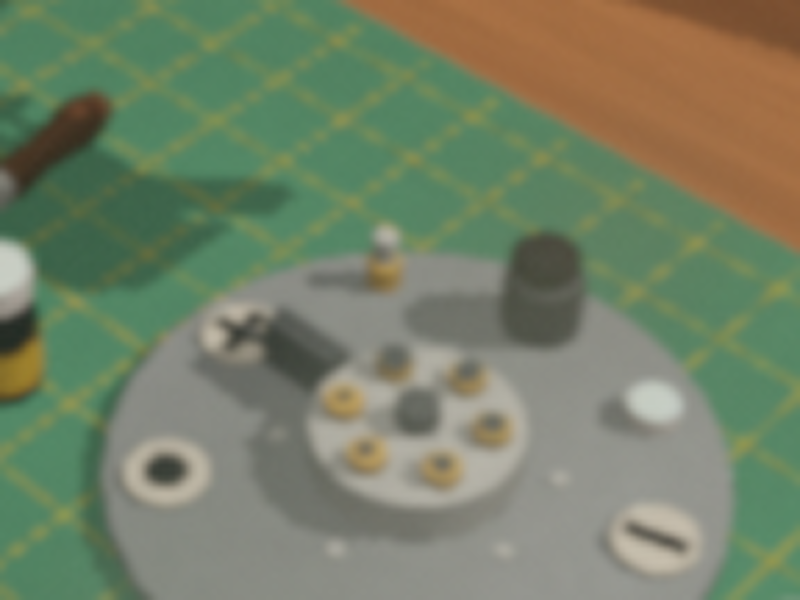

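The plunger at (545,265) sits flush on its housing, the pointer ends on the cross at (240,330), and the stamp and cap stand where they were.

```bash
python3 -c "
from bench import robot
print(robot.close_job())"
```

```text
the job is handed in; nothing more can be done
None
```

The job is handed in: the pointer stands about 2 mm from the middle of the cross plaque by the camera view, the plunger is down against its stop, and the arm is clear of everything (the hand-in gave no verdict).

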